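# Show the helper which caster goes where

### The job

The upturned wooden dolly has lost one of its four casters; show the helper how to complete it. From about 3 cm above, without contact, point your fingertips straight down at the top of the loose blue-wheeled caster on the cardboard sheet (the match of the three still mounted) for two seconds, then in the same way at the middle of the dolly's bare corner for two seconds, and let your program finish with the hand still pointing there. Touch and move nothing, and do not come down over any of the other loose casters.

Things in the scene. Friction and masses are not known exactly. Their poses are not given: they have to be found in the camera images.
- blue_caster_top (a point): Highest point of the blue wheel of the loose caster to be shown, the only blue-wheeled one on the cardboard sheet. 74 mm above the table.
- blue_caster: Loose steel plate caster with a blue wheel. Its plate is 60 x 60 x 3 mm and it stands on the plate, wheel up, 71 mm high in all; the wheel is 50 mm across and 22 mm wide. Origin: centre of the plate's underside, which lies on the 3 mm sheet; z up. The wheel's axle lies 18 mm along the caster's own +x from the origin.
- bare_corner_mid (a point): Middle of the dolly's bare corner: a pale 60 mm square with four dark bolt holes where the missing caster's plate sat, on the upper face of a dark brown wooden rail, 40 mm above the table. The z axis is up.
- dolly: Small hardwood dolly, upside down, fixed in place: 250 x 250 mm, two cross boards below and two rails (250 x 76 mm, along the dolly's x) above, rail faces 39 mm above the table. Origin: centre of its underside. The four caster places lie at x = +-85 mm, y = +-85 mm in its frame; three bear blue-wheeled casters (like the loose one, tops 110 mm above the table), one is bare.
- mounted0_top (a point): Top of the wheel of a mounted blue caster on the dolly, 110 mm above the table; leave alone.
- mounted1_top (a point): Top of the wheel of another mounted blue caster; as mounted0_top.
- mounted2_top (a point): Top of the wheel of the third mounted blue caster; as mounted0_top.
- card: Brown cardboard sheet 270 x 270 x 3 mm, fixed, with the four loose casters on it about 12 cm apart. Origin: centre of its underside. The sheet and the dolly lie side by side in front of the robot; which is left and which right varies.
- black_caster: Loose caster with a black rubber wheel and a red brake pedal; not the one. Its plate is 60 x 60 x 3 mm and it stands on the plate, wheel up, 71 mm high in all; the wheel is 50 mm across and 22 mm wide. Origin: centre of the plate's underside.
- black_caster_top (a point): Highest point of the black wheel, 74 mm above the table.
- red_caster: Loose caster with a red wheel; not the one. Its plate is 60 x 60 x 3 mm and it stands on the plate, wheel up, 71 mm high in all; the wheel is 50 mm across and 22 mm wide. Origin: centre of the plate's underside.
- red_caster_top (a point): Highest point of the red wheel, 74 mm above the table.
- grey_caster: Loose fixed-fork caster with a grey wheel centred over its plate; not the one. Its plate is 60 x 60 x 3 mm and it stands on the plate, wheel up, 71 mm high in all; the wheel is 50 mm across and 22 mm wide. Origin: centre of the plate's underside.
- grey_caster_top (a point): Highest point of the grey wheel, 74 mm above the table.
- spanner: Steel spanner lying on the table at the left of the work; leave alone.
- screwdriver: Screwdriver lying on the table at the right of the work; leave alone.
There are look-alikes about, which are no part of the job. What is shaped like the blue_caster but turquoise is not meant.

How it is judged:
By the outcome, as a careful person would: the job done as asked, in the order asked, and still so for the second after the job is handed in, with the robot touching nothing.
It also fails if it takes over 45 s, if anything falls off the work surface, if the arm or the gripper's body presses on something with over 40 N, if the wrist force passes 120 N, or if a joint passes its speed limit or range.

### The arm

A 6-joint arm with a two-finger parallel gripper is mounted at the origin on the work surface. World frame = base frame: x ahead of the robot, y to its left, z up, the work surface at z = 0. Lengths are in m, angles in rad, forces in N, time in s.
With the tool pointing down it reaches from about 0.4 to 0.825 m from the base axis. Payload 7 kg.
Tool frame: the origin (TCP) lies at the centre of the arm's flange, where the gripper is bolted on; the fingertips stand 178 mm ahead of it and the grasp point (between the pads) lies 159 mm ahead of it (arm.tip_reach is the distance from the TCP to the fingertips, in m); z points along the fingers, y is the direction in which the jaws open and shut (so a half turn about z gives the same grasp; the last joint's range is limited). The gripper opens to 88 mm and grips with 3 to 60 N. Pads are 19 mm wide; open, the fingers measure 130 mm over their backs; the gripper's body (78 mm by 193 mm) begins 47 mm behind the grasp point.
Start: joints at [-0.95, 0.359, 0.012, 0, -1.224, -0.288], TCP at [0.22, -0.638, 0.405] pointing down, gripper open.
Joint ranges: [-3.07, 3.07], [-1.43, 2.12], [-1.02, 1.25], [-3.03, 1.67], [-3.05, -0], [-3.03, 3.03]. Speed limits (rad/s): [2.39, 2.39, 3.01, 3.14, 3.14, 3.14].

### API

Orientations are given as [roll, pitch, yaw] about the fixed x, y, z axes, in that order (R = Rz(yaw) Ry(pitch) Rx(roll)).
In Python, from station import arm gives the robot as it stands.
- The arm moves only by the shell command python3 -m inch 'ROWS' [OPENING] [FORCE]. ROWS is JSON, a list that holds one entry, the list of rows, each a list of 6 numbers: the shift along the world's x, y, z in units of 200 mm (1.0 is 200 mm), then the turn, a rotation vector about the world's x, y, z in units of 180 degrees (1.0 is 180 degrees). A call has 1 to 8 rows; each row is the pose to reach, as a shift and turn from the pose commanded when the call began, turning the shorter way round; what a row does not reach only later rows make up. A row lasts 1/8 s, in which the tool goes at most 62.5 mm and 10.7 degrees, less where a joint would pass 70% of its speed; a pose out of reach is approached as far as the arm can. A call with a number of a shift or a turn outside -1 to 1 is refused whole. A call with a gripper value outside its range is refused whole. OPENING is the finger opening in mm, from 0 to 87.6, set as the call begins (- or left out, the last holds). The fingers move at their own pace and stop on an object; FORCE is the grip in N (left out, the last holds). Time passes only in rows, so rows that repeat a pose let the fingers close. It gives the time, the measured TCP pose, the force and the opening at its end, in the units of the state.
- arm.get_state(): the state, without advancing time (a new reading comes with each control period).
- arm.grab_frame(name): name is "scene" or "top" or "wrist"; returns the picture (420x560x3 uint8, blue, green, red); there is no depth.
- arm.camera_params(name): a dict with "vertical_fov" (degrees; the focal length in pixels is half the picture's height over the tangent of half this angle, whatever the lens; pixels are square), "cx", "cy" (the principal point, pixels), "pose" (4x4, takes a point from camera to world coordinates). Camera axes: x right, y down, z forward; pixel columns grow to the right and rows downward; lengths in m; the calibration is good to about 2 mm. A picture is of the moment at which its call begins: read the wrist's pose just before it. camera_params takes no time and is no camera call; for the wrist camera it gives the pose at the moment of the call.
- arm.job_done(): hands the job in, once; it reports no verdict.
Trained networks look in the newest picture that a camera, given by its name, has taken for a name from the list of things; names that differ only in an ending like _2 or _b are one class to them, and where a whole thing is asked for, a point or a joint stands for the part that bears it (a point fixed in the world has none). Each returns a list of dicts, best first, with "score" (0 to 1); they miss things now and then, are a little off and sometimes report something else, mostly with a low value. They report only what shows in the picture. A call takes as long as a camera call. They do not tell look-alikes from the thing itself.
- arm.search_frame(target, camera): "box" ([left, top, right, bottom] in pixels, round what is visible of it).
- arm.regions_of(target, camera): "region" (420x560 bool, what is visible of it) and "box" ([left, top, right, bottom] in pixels, round what is visible of it).
The state is a dict: "t": time; "q": joint angles; "qd": joint speeds; "joint_efforts": joint torques, N m; "eef_pos": TCP position; "ee_rot": TCP orientation; "force": force on the tool from outside, world axes, zero at the start; "moment": the same for the moment, N m; "width": finger opening in m.
Only numpy, scipy, OpenCV 4.12 (cv2) and the standard library are available. Lean on these libraries where they do the work, as an engineer would, in place of code of your own. Each camera call takes 0.05 s, during which the arm holds its last target.

## Working session

There is one attempt and no reset: what is moved stays moved. The work goes in short steps, Python scripts to look and compute and a shell command to move; the robot and the scene stay as the last step left them, time stands still between calls to the robot, and variables do not carry over. Pictures are saved under pics/ and viewed, and the job is handed in when it is done.

```bash
mkdir -p pics; ls; python3 - <<'E'
from station import arm
import cv2,numpy as np
s=arm.get_state();print(s['t'],s['eef_pos'],s['ee_rot'],s['width'],arm.tip_reach)
for n in ['scene','top','wrist']:
    im=arm.grab_frame(n);cv2.imwrite(f'pics/{n}0.png',im)
    p=arm.camera_params(n);print(n,p['vertical_fov'],p['cx'],p['cy'],np.round(p['pose'],3).tolist())
    for t in ['blue_caster','dolly','bare_corner_mid','blue_caster_top']:
        print(t,[(round(d['score'],2),np.round(d['box']).tolist()) for d in arm.search_frame(t,n)][:6])
E
```

```text
pics
0.0 [ 0.22045929 -0.63778991  0.40372641] [ 3.13993945e+00 -1.24456819e-04 -2.80893257e+00] 0.08738247201579072 0.1781
scene 56.11294749087162 274.1305366528675 211.35800744897242 [[-0.265, 0.786, -0.558, 1.089], [0.964, 0.22, -0.148, 0.191], [0.006, -0.577, -0.817, 1.048], [0.0, 0.0, 0.0, 1.0]]
blue_caster [(0.91, [329.0, 193.0, 353.0, 223.0]), (0.8, [326.0, 272.0, 346.0, 300.0]), (0.7, [381.0, 209.0, 410.0, 234.0]), (0.68, [354.0, 180.0, 380.0, 204.0])]
dolly [(0.7, [146.0, 203.0, 253.0, 285.0])]
bare_corner_mid [(0.94, [210.0, 256.0, 228.0, 277.0])]
blue_caster_top [(0.8, [324.0, 273.0, 345.0, 301.0]), (0.77, [357.0, 179.0, 382.0, 206.0]), (0.73, [378.0, 207.0, 409.0, 229.0])]
top 43.39676143986521 273.8041126042209 211.28794441020418 [[-0.025, -0.99, 0.136, 0.225], [-1.0, 0.027, 0.015, -0.015], [-0.019, -0.136, -0.991, 1.758], [0.0, 0.0, 0.0, 1.0]]
blue_caster [(0.86, [152.0, 249.0, 180.0, 274.0]), (0.81, [180.0, 279.0, 203.0, 296.0]), (0.57, [194.0, 161.0, 218.0, 185.0]), (0.54, [205.0, 244.0, 230.0, 268.0])]
dolly [(0.8, [291.0, 148.0, 371.0, 225.0])]
bare_corner_mid [(0.67, [292.0, 152.0, 317.0, 171.0])]
blue_caster_top [(0.92, [205.0, 246.0, 228.0, 267.0]), (0.85, [180.0, 276.0, 206.0, 296.0]), (0.6, [154.0, 244.0, 180.0, 270.0]), (0.57, [198.0, 166.0, 214.0, 184.0]), (0.28, [234.0, 198.0, 255.0, 221.0])]
wrist 60.8455010869475 278.75807176107037 208.61794217835472 [[-0.327, 0.899, 0.292, 0.141], [0.945, 0.312, 0.1, -0.665], [-0.001, 0.308, -0.951, 0.385], [0.0, 0.0, 0.0, 1.0]]
blue_caster [(0.45, [378.0, 358.0, 404.0, 370.0])]
dolly []
bare_corner_mid []
blue_caster_top []
```

```bash
python3 - <<'E'
import cv2
a=cv2.imread('pics/scene0.png');b=cv2.imread('pics/top0.png')
cv2.imwrite('pics/scene0c.png',cv2.resize(a[150:330,110:450],None,fx=2.3,fy=2.3,interpolation=3))
cv2.imwrite('pics/top0c.png',cv2.resize(b[120:320,130:390],None,fx=3,fy=3,interpolation=3))
E
```

```text
(no output)
```

View pics/scene0.png

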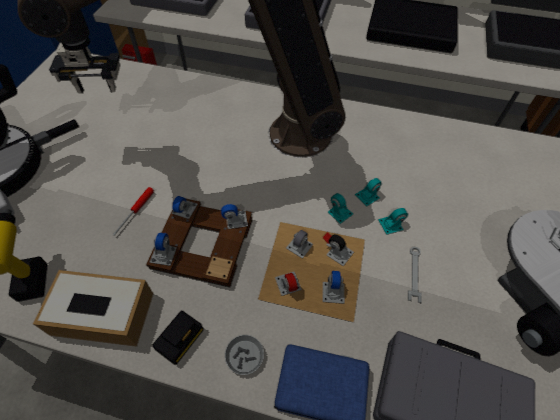

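View pics/scene0c.png

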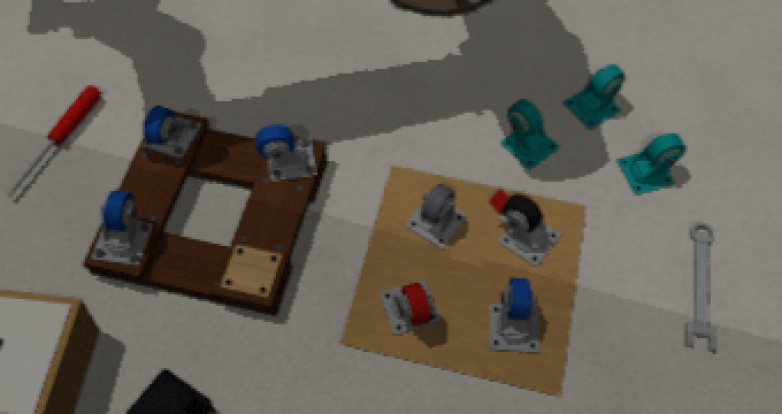

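View pics/top0c.png

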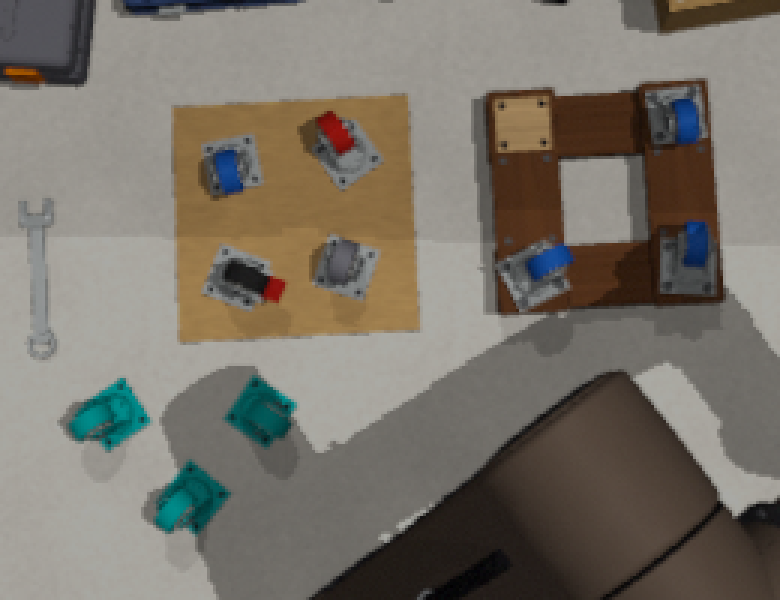

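View pics/wrist0.png

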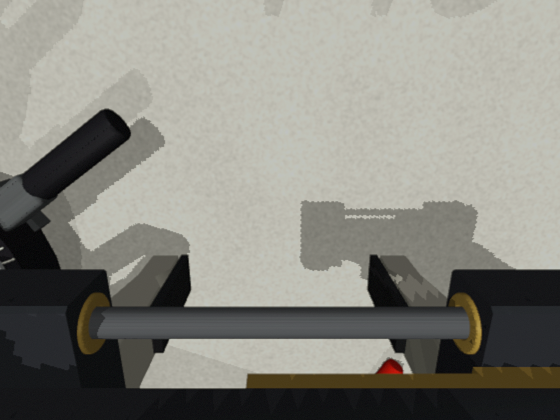

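The scene picture shows the only blue-wheeled caster on the card at about (335,280), or (206,177) in the top picture. The bare corner is at about (220,268) in scene and (304,161) in top. The three casters behind the card are turquoise, so they are the look-alikes. Next I'll measure both targets.

```bash
cat > h.py <<'E'
from station import arm
import cv2,numpy as np
def ray(p,u,v):
    f=210/np.tan(np.radians(p['vertical_fov'])/2)
    d=np.array([(u-p['cx'])/f,(v-p['cy'])/f,1.]);T=np.array(p['pose']);return T[:3,3],T[:3,:3]@d
def atz(p,u,v,z):
    o,d=ray(p,u,v);return o+d*(z-o[2])/d[2]
def proj(p,X):
    f=210/np.tan(np.radians(p['vertical_fov'])/2);T=np.array(p['pose'])
    c=T[:3,:3].T@(np.array(X)-T[:3,3]);return c[0]/c[2]*f+p['cx'],c[1]/c[2]*f+p['cy']
def blobs(im):
    h=cv2.cvtColor(im,cv2.COLOR_BGR2HSV)
    m=cv2.inRange(h,(102,120,50),(125,255,255))
    n,l,st,c=cv2.connectedComponentsWithStats(m)
    return [(st[i][:5].tolist(),np.round(c[i],1).tolist()) for i in range(1,n) if st[i][4]>40 and st[i][4]<6000]
def pale(im,x0,y0,x1,y1):
    h=cv2.cvtColor(im,cv2.COLOR_BGR2HSV)[y0:y1,x0:x1]
    m=((h[...,2]>125)&(h[...,1]>60)).astype(np.uint8)
    n,l,st,c=cv2.connectedComponentsWithStats(m);i=1+np.argmax(st[1:,4])
    ct,_=cv2.findContours((l==i).astype(np.uint8),0,1);R=cv2.minAreaRect(ct[0])
    return st[i].tolist(),(c[i]+[x0,y0]).round(1),np.array(R[0])+[x0,y0],R[1],R[2]
E
python3 - <<'E'
from h import *
for n,r in [('scene',(195,245,245,290)),('top',(285,143,325,178))]:
    im=cv2.imread(f'pics/{n}0.png');p=arm.camera_params(n)
    for st,c in blobs(im): print(n,st,c,atz(p,*c,.055).round(4),atz(p,*c,.091).round(4))
    q=pale(im,*r);print(q,atz(p,*q[1],.040).round(4))
E
```

```text
scene [173, 196, 10, 17, 101] [176.7, 203.2] [ 0.463 -0.29   0.055] [ 0.4857 -0.2725  0.091 ]
scene [221, 204, 17, 15, 127] [228.4, 209.1] [ 0.4409 -0.1271  0.055 ] [ 0.4644 -0.1156  0.091 ]
scene [155, 233, 11, 16, 117] [159.3, 240.1] [ 0.601  -0.2849  0.055 ] [ 0.6187 -0.2676  0.091 ]
scene [332, 271, 9, 17, 137] [335.8, 278.8] [0.5845 0.2353 0.055 ] [0.6028 0.2338 0.091 ]
scene [275, 345, 94, 75, 5546] [322.5, 384.4] [0.8615 0.2536 0.055 ] [0.8698 0.2513 0.091 ]
([16, 25, 11, 5, 14], array([216.1, 272.1]), array([215.97247887, 272.09174538]), (10.727654457092285, 1.149391531944275), 16.699243545532227) [ 0.6472 -0.0933  0.04  ]
top [169, 76, 63, 46, 2565] [200.2, 98.7] [0.8488 0.2491 0.055 ] [0.8356 0.2435 0.091 ]
top [354, 153, 9, 15, 105] [358.4, 159.9] [ 0.6227 -0.2717  0.055 ] [ 0.6143 -0.2663  0.091 ]
top [202, 170, 9, 15, 96] [205.6, 176.8] [0.5805 0.2328 0.055 ] [0.573  0.2276 0.091 ]
top [358, 194, 8, 15, 104] [361.8, 201.0] [ 0.4856 -0.2764  0.055 ] [ 0.4801 -0.2709  0.091 ]
top [305, 201, 16, 13, 102] [312.5, 206.7] [ 0.4713 -0.1154  0.055 ] [ 0.4661 -0.1133  0.091 ]
([10, 9, 19, 18, 269], array([303.8, 160.9]), array([304. , 160.5]), (17.0, 18.0), 90.0) [ 0.6281 -0.0928  0.04  ]
```

Both cameras agree to a few mm: the blue caster top is at about (0.582, 0.233) and the bare corner at about (0.628, -0.093). I'll move over at a safe height with the fingers nearly closed.

```bash
python3 -m inch '[[[0.1,0.15,0,0,0,0],[0.25,0.37,0,0,0,0],[0.4,0.6,0,0,0,0],[0.6,0.88,0,0,0,0]]]' 4 5
python3 -m inch '[[[0.15,0.2,0,0,0,0],[0.3,0.42,0,0,0,0],[0.45,0.65,0,0,0,0],[0.6,0.87,0,0,0,0]]]'
python3 -m inch '[[[0.08,0.22,0,0,0,0],[0.16,0.44,0,0,0,0],[0.24,0.66,0,0,0,0],[0.3,0.87,0,0,0,0]]]'
```

```text
t: 1.25
eef_pos: [0.3373, -0.4658, 0.4048]
ee_rot: [-3.141, 0.0, -2.81]
force: [2.1, 0.0, -0.1]
width: 0.0531
t: 1.75
eef_pos: [0.4575, -0.2914, 0.405]
ee_rot: [-3.141, 0.001, -2.809]
force: [0.9, -0.5, 0.3]
width: 0.0129
t: 2.25
eef_pos: [0.5172, -0.1175, 0.4049]
ee_rot: [-3.141, 0.001, -2.808]
force: [0.6, -0.3, 0.2]
width: 0.0045
```

```bash
python3 - <<'E'
from h import *
p=arm.camera_params('wrist');im=arm.grab_frame('wrist');cv2.imwrite('pics/w1.png',im)
print(proj(p,[.628,-.093,.04]),np.round(p['pose'],3).tolist())
print([(round(d['score'],2),np.round(d['box']).tolist(),atz(p,(d['box'][0]+d['box'][2])/2,(d['box'][1]+d['box'][3])/2,.04).round(4)) for d in arm.search_frame('bare_corner_mid','wrist')])
E
```

```text
(np.float64(266.6930274859469), np.float64(282.47597131314757)) [[-0.328, 0.898, 0.292, 0.438], [0.945, 0.312, 0.1, -0.145], [-0.001, 0.309, -0.951, 0.385], [0.0, 0.0, 0.0, 1.0]]
[(0.8, [277.0, 258.0, 284.0, 309.0], array([ 0.6244, -0.078 ,  0.04  ]))]
```

View pics/w1.png

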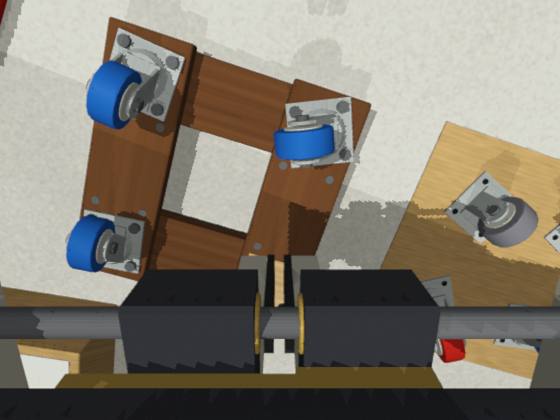

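The view shows the dolly clearly, but the hand hides the bare corner at about (267,282). I'll look again from further out in x, where both targets should sit above the hand in the picture.

```bash
python3 -m inch '[[[0.2,0.2,0,0,0,0],[0.4,0.4,0,0,0,0],[0.6,0.6,0,0,0,0],[0.8,0.85,0,0,0,0],[0.8,0.85,0,0,0,0],[0.8,0.85,0,0,0,0]]]'
python3 - <<'E'
from h import *
p=arm.camera_params('wrist');im=arm.grab_frame('wrist');cv2.imwrite('pics/w2.png',im)
print(proj(p,[.628,-.093,.04]),proj(p,[.582,.233,.074]))
for n in ['bare_corner_mid','blue_caster']:print([(round(d['score'],2),np.round(d['box']).tolist(),atz(p,(d['box'][0]+d['box'][2])/2,(d['box'][1]+d['box'][3])/2,.04).round(4)) for d in arm.search_frame(n,'wrist')])
for st,c in blobs(im): print(st,c,atz(p,*c,.055).round(4))
E
```

```text
t: 3.1
eef_pos: [0.6768, 0.0508, 0.404]
ee_rot: [-3.142, -0.001, -2.808]
force: [-0.0, -0.9, 0.1]
width: 0.0041
(np.float64(146.9112288726088), np.float64(82.60539331077061)) (np.float64(511.43055090008113), np.float64(158.4625786876506))
[(0.78, [112.0, 40.0, 188.0, 129.0], array([ 0.6283, -0.0901,  0.04  ]))]
[(0.73, [431.0, 127.0, 521.0, 195.0], array([0.5937, 0.2246, 0.04  ]))]
[471, 128, 53, 54, 1630] [502.5, 155.6] [0.5814 0.2366 0.055 ]
[17, 339, 111, 50, 4032] [68.7, 358.5] [ 0.9419 -0.1064  0.055 ]
[432, 340, 67, 49, 2728] [463.9, 362.7] [0.8017 0.3146 0.055 ]
```

View pics/w2.png

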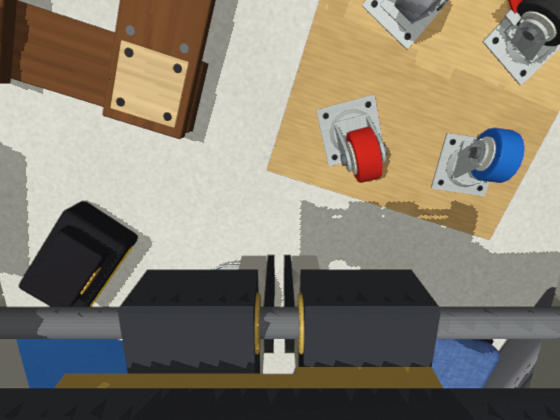

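The wrist picture shows the four bolt holes of the bare corner at about (129,52), (178,68), (168,117) and (120,102). The blue wheel is at about (500,155), with the red caster beside it at (365,155).

```bash
python3 - <<'E'
from h import *
from scipy.optimize import minimize
p=arm.camera_params('wrist')
print('corner',atz(p,148.75,84.75,.04))
P={n:arm.camera_params(n) for n in['scene','top','wrist']}
c={'scene':(335.8,278.8),'top':(205.6,176.8),'wrist':(502.5,155.6)}
A=np.zeros((3,3));b=np.zeros(3)
for n in c:
    o,d=ray(P[n],*c[n]);d=d/np.linalg.norm(d);M=np.eye(3)-np.outer(d,d);A+=M;b+=M@o
X=np.linalg.solve(A,b);print(X,{n:np.subtract(proj(P[n],X),c[n]).round(1) for n in c})
# silhouette fit: wheel cylinder r25 w22 centre z=.049
ims={'scene':'scene0','top':'top0','wrist':'w2'}
mk={}
for n in c:
    h=cv2.cvtColor(cv2.imread(f'pics/{ims[n]}.png'),cv2.COLOR_BGR2HSV);m=cv2.inRange(h,(102,120,30),(125,255,255))
    k,l,st,ce=cv2.connectedComponentsWithStats(m);i=l[int(c[n][1]),int(c[n][0])];m=(l==i).astype(np.uint8);mk[n]=m
t=np.linspace(0,2*np.pi,48)
S=4
def cost(v,full=False):
    x,y,a=v;r=[]
    ax=np.array([np.cos(a),np.sin(a),0]);e=np.array([-np.sin(a),np.cos(a),0])
    for n in c:
        pts=[proj(P[n],np.array([x,y,.049])+s*.011*ax+.025*(np.cos(q)*e+np.sin(q)*np.array([0,0,1]))) for q in t for s in(-1,1)]
        u0,v0=int(c[n][0])-50,int(c[n][1])-50
        hull=cv2.convexHull(((np.array(pts,np.float32)-[u0-.5+.5,v0])*S).astype(np.float32)).round().astype(np.int32)
        img=np.zeros((100*S,100*S),np.uint8);cv2.fillConvexPoly(img,hull,1)
        mm=np.zeros((100,100),np.uint8)
        s=mk[n][v0:v0+100,u0:u0+100];mm[:s.shape[0],:s.shape[1]]=s
        mm=cv2.resize(mm,None,fx=S,fy=S,interpolation=0)
        iou=(img&mm).sum()/(img|mm).sum();r.append(iou)
    return r if full else -sum(r)
best=min((minimize(cost,[X[0],X[1],a],method='Nelder-Mead',options=dict(initial_simplex=[[X[0],X[1],a],[X[0]+.01,X[1],a],[X[0],X[1]+.01,a],[X[0],X[1],a+.3]])) for a in np.arange(0,3.1,.4)),key=lambda r:r.fun)
print(best.x,best.fun,cost(best.x,True))
s=arm.get_state();print(s['eef_pos'])
E
```

```text
corner [ 0.6291762  -0.09212563  0.04      ]
[0.58195835 0.23520538 0.05327187] {'scene': array([ 0. , -0.6]), 'top': array([-0.6, -0.3]), 'wrist': array([-2.6, -0.5])}
[0.58363485 0.23457123 1.80407642] -2.1376135256286073 [np.float64(0.7904918032786885), np.float64(0.7288385826771654), np.float64(0.6182831396727532)]
[0.67624343 0.04978215 0.40521974]
```

```bash
python3 -m inch '[[[-0.12,0.23,0,0,0,0],[-0.24,0.46,0,0,0,0],[-0.36,0.69,0,0,0,0],[-0.465,0.925,0,0,0,0],[-0.465,0.925,0,0,0,0],[-0.465,0.925,0,0,0,0]]]'
python3 -m inch '[[[0,0,-0.1,0,0,0],[0,0,-0.2,0,0,0],[0,0,-0.3,0,0,0],[0,0,-0.4,0,0,0],[0,0,-0.4,0,0,0]]]'
python3 - <<'E'
from h import *
s=arm.get_state();print(s['t'],s['eef_pos'],s['force'])
for n in ['scene','top','wrist']: 
    im=arm.grab_frame(n)
    p=arm.camera_params(n);u,v=map(int,proj(p,[.583,.235,.074]))
    tip=s['eef_pos']-[0,0,.178];print(n,u,v,proj(p,tip))
    cv2.imwrite(f'pics/{n}3.png',im if n=='wrist' else cv2.resize(im[v-60:v+60,u-70:u+70],None,fx=5,fy=5,interpolation=3))
E
```

```text
t: 4.0
eef_pos: [0.5836, 0.2352, 0.4053]
ee_rot: [3.141, 0.001, -2.809]
force: [0.4, 0.5, 0.2]
width: 0.0039
t: 4.62
eef_pos: [0.5839, 0.2341, 0.3233]
ee_rot: [-3.141, -0.003, -2.811]
force: [-0.3, -0.4, 1.3]
width: 0.0039
4.625 [0.58388031 0.23406544 0.32329073] [-0.30809444 -0.41756199  1.34469806]
scene 336 275 (np.float64(340.0686476808873), np.float64(263.0881793984837))
top 204 174 (np.float64(200.97300450186356), np.float64(169.96268582944384))
wrist 278 218 (np.float64(276.444184664337), np.float64(267.1389473793478))
```

View pics/scene3.png

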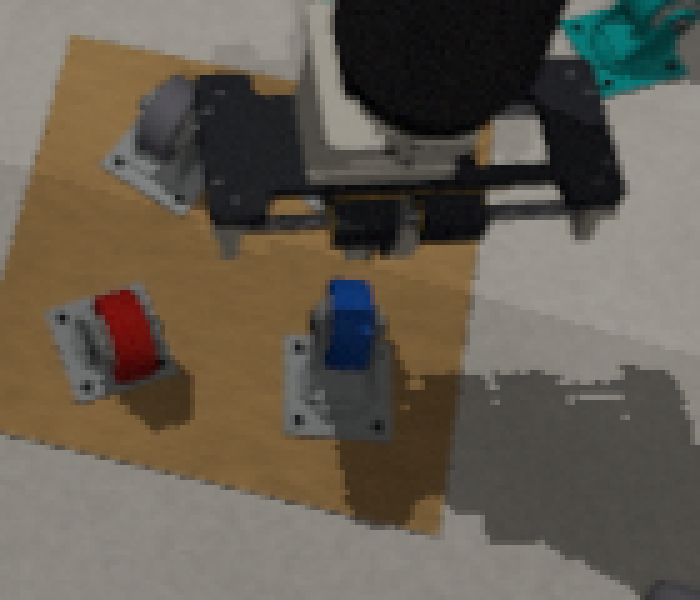

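View pics/wrist3.png

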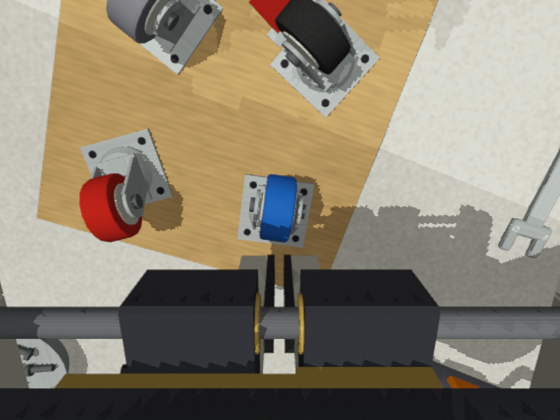

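The wheel is at about (279,208) in the wrist picture, lined up with the finger gap. I'll check it along the view axis as well.

```bash
python3 - <<'E'
from h import *
from scipy.optimize import minimize
p=arm.camera_params('wrist');im=cv2.imread('pics/wrist3.png')
b=[x for x in blobs(im) if x[0][1]<250];print(b)
t=np.linspace(0,2*np.pi,90)
def bb(x,y,a):
    ax=np.array([np.cos(a),np.sin(a),0]);e=np.array([-np.sin(a),np.cos(a),0])
    q=np.array([proj(p,np.array([x,y,.049])+s*.011*ax+.025*(np.cos(k)*e+np.sin(k)*np.array([0,0,1]))) for k in t for s in(-1,1)])
    return *q.min(0),*q.max(0)
for x,y in[(.583,.235),(.583,.233),(.586,.235),(.580,.235),(.582,.233)]:
  print(x,y,np.round(bb(x,y,1.8),1),np.round(bb(x,y,1.6),1))
E
```

```text
[([260, 175, 37, 67, 1947], [278.3, 208.0])]
0.583 0.235 [261.  172.6 297.6 241.7] [255.4 171.1 303.4 243.2]
0.583 0.233 [258.5 171.8 295.  240.9] [252.9 170.2 300.8 242.4]
0.586 0.235 [259.8 176.3 296.2 245.1] [254.2 174.8 302.  246.7]
0.58 0.235 [262.3 168.9 299.  238.2] [256.6 167.3 304.9 239.7]
0.582 0.233 [258.9 170.5 295.4 239.7] [253.3 169.  301.3 241.2]
```

The wheel top is at (0.5835, 0.2345) and the TCP is within 1 mm of it. I'll descend to 3 cm above it and hold for more than 2 s.

```bash
python3 -m inch '[[[0,0,-0.05,0,0,0],[0,0,-0.1,0,0,0],[0,0,-0.15,0,0,0],[0,0,-0.19,0,0,0],[0,0,-0.205,0,0,0],[0,0,-0.205,0,0,0],[0,0,-0.205,0,0,0],[0,0,-0.205,0,0,0]]]'
python3 -m inch '[[[0,0,0,0,0,0],[0,0,0,0,0,0],[0,0,0,0,0,0],[0,0,0,0,0,0],[0,0,0,0,0,0],[0,0,0,0,0,0],[0,0,0,0,0,0],[0,0,0,0,0,0]]]'
python3 -m inch '[[[0,0,0,0,0,0],[0,0,0,0,0,0],[0,0,0,0,0,0],[0,0,0,0,0,0],[0,0,0,0,0,0],[0,0,0,0,0,0],[0,0,0,0,0,0],[0,0,0,0,0,0]]]'
python3 - <<'E'
from h import *
s=arm.get_state();print(s['t'],s['eef_pos'],s['force'])
im=arm.grab_frame('scene');cv2.imwrite('pics/s4.png',cv2.resize(im[200:330,200:430],None,fx=3.4,fy=3.4,interpolation=3))
E
```

```text
t: 5.78
eef_pos: [0.5839, 0.236, 0.2841]
ee_rot: [3.141, 0.001, -2.809]
force: [-0.4, -0.2, 0.0]
width: 0.0046
t: 6.78
eef_pos: [0.5838, 0.2359, 0.2836]
ee_rot: [-3.142, -0.0, -2.809]
force: [0.5, -0.2, -0.4]
width: 0.004
t: 7.78
eef_pos: [0.5838, 0.2359, 0.2837]
ee_rot: [3.142, 0.0, -2.809]
force: [0.2, 1.4, 0.3]
width: 0.0039
7.775 [0.58382726 0.23592651 0.28367482] [0.23519727 1.35811314 0.26936935]
```

View pics/s4.png

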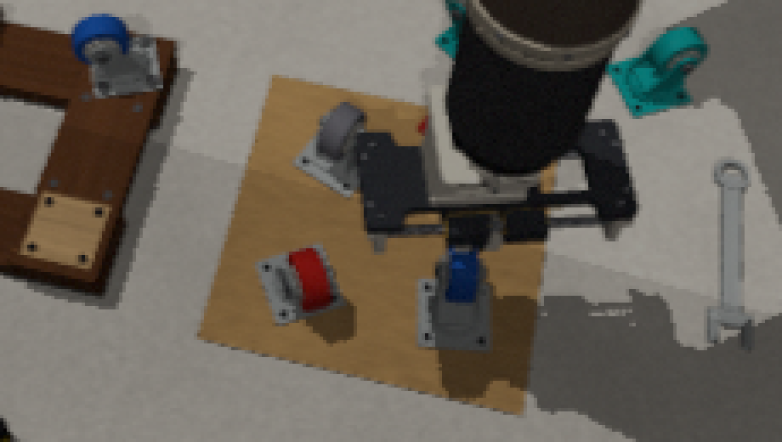

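The hand is centred over the blue wheel, about 31 mm above it. It held there for more than 2 s with no contact. I'll hold a little longer, lift, and move over to the bare corner.

```bash
python3 -m inch '[[[0,0,0,0,0,0],[0,0,0,0,0,0],[0,0,0,0,0,0],[0,0,0.1,0,0,0],[0,0,0.25,0,0,0],[0,0,0.4,0,0,0],[0,0,0.55,0,0,0],[0,0,0.6,0,0,0]]]'
python3 -m inch '[[[0.02,-0.15,0,0,0,0],[0.05,-0.35,0,0,0,0],[0.08,-0.55,0,0,0,0],[0.113,-0.82,0,0,0,0]]]'
python3 -m inch '[[[0.03,-0.22,0,0,0,0],[0.06,-0.45,0,0,0,0],[0.09,-0.67,0,0,0,0],[0.113,-0.82,0,0,0,0],[0.113,-0.82,0,0,0,0],[0.113,-0.82,0,0,0,0]]]'
python3 - <<'E'
from h import *
s=arm.get_state();print(s['t'],s['eef_pos'],s['force'])
p=arm.camera_params('scene');print(atz(p,219.3-.5,267.6-.5,.04))
p=arm.camera_params('wrist');im=arm.grab_frame('wrist');cv2.imwrite('pics/w5.png',im);print(proj(p,[.629,-.0925,.04]))
E
```

```text
t: 8.82
eef_pos: [0.5841, 0.236, 0.4059]
ee_rot: [3.141, 0.003, -2.809]
force: [0.0, -0.6, -1.0]
width: 0.004
t: 9.32
eef_pos: [0.6063, 0.0712, 0.4028]
ee_rot: [3.141, -0.001, -2.808]
force: [1.4, 0.4, -0.3]
width: 0.0039
t: 10.07
eef_pos: [0.6289, -0.0919, 0.403]
ee_rot: [3.141, -0.001, -2.809]
force: [-0.2, -0.3, 0.1]
width: 0.0035
10.075 [ 0.62886916 -0.09188987  0.40298315] [-0.24946698 -0.28571754  0.11850082]
[ 0.63032747 -0.09133862  0.04      ]
(np.float64(277.8913992747466), np.float64(182.55605602840848))
```

View pics/w5.png

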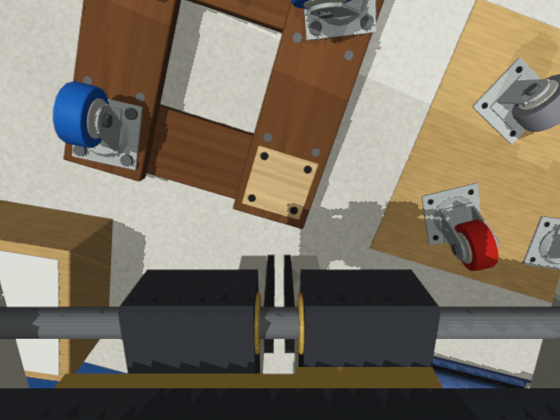

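The bare corner is centred at about (280,183), and all estimates agree within 2 mm. I'll descend straight down and hold.

```bash
python3 -m inch '[[[0,0,-0.12,0,0,0],[0,0,-0.25,0,0,0],[0,0,-0.38,0,0,0],[0,0,-0.5,0,0,0],[0,0,-0.6,0,0,0],[0,0,-0.68,0,0,0],[0,0,-0.74,0,0,0],[0,0,-0.77,0,0,0]]]'
python3 -m inch '[[[0,0,0,0,0,0],[0,0,0,0,0,0],[0,0,0,0,0,0],[0,0,0,0,0,0],[0,0,0,0,0,0],[0,0,0,0,0,0],[0,0,0,0,0,0],[0,0,0,0,0,0]]]'
python3 -m inch '[[[0,0,0,0,0,0],[0,0,0,0,0,0],[0,0,0,0,0,0],[0,0,0,0,0,0],[0,0,0,0,0,0],[0,0,0,0,0,0],[0,0,0,0,0,0],[0,0,0,0,0,0]]]'
python3 -m inch '[[[0,0,0,0,0,0],[0,0,0,0,0,0],[0,0,0,0,0,0],[0,0,0,0,0,0],[0,0,0,0,0,0],[0,0,0,0,0,0],[0,0,0,0,0,0],[0,0,0,0,0,0]]]'
python3 - <<'E'
from h import *
im=arm.grab_frame('scene');cv2.imwrite('pics/s6.png',cv2.resize(im[170:320,130:390],None,fx=3,fy=3,interpolation=3))
s=arm.get_state();print(s['t'],s['eef_pos'],s['force'])
E
```

```text
t: 11.12
eef_pos: [0.629, -0.0918, 0.2491]
ee_rot: [3.142, -0.0, -2.808]
force: [-0.1, 0.1, 0.1]
width: 0.0036
t: 12.12
eef_pos: [0.629, -0.0921, 0.2497]
ee_rot: [3.142, -0.0, -2.809]
force: [-0.3, -0.6, 0.3]
width: 0.0041
t: 13.12
eef_pos: [0.629, -0.0921, 0.2496]
ee_rot: [3.142, -0.0, -2.809]
force: [0.4, 0.7, 0.0]
width: 0.0042
t: 14.12
eef_pos: [0.629, -0.0921, 0.2497]
ee_rot: [3.142, 0.0, -2.809]
force: [0.1, 0.4, 0.6]
width: 0.0038
14.175 [ 0.62902567 -0.09212086  0.24966578] [-0.69455688  1.05601094  0.99071672]
```

View pics/s6.png

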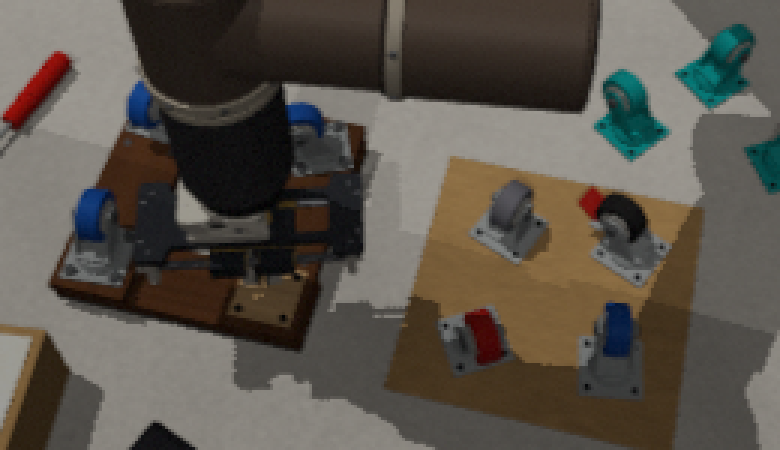

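The picture shows the hand standing over the bare corner at crop (262,280), with every caster where it was. I'm handing the job in.

```bash
python3 -c "
from station import arm
print(arm.job_done())"
```

```text
the job is handed in; nothing more can be done
None
```

I pointed at the loose blue caster on the card first, then at the dolly's bare corner. The job is handed in with the hand still pointing at the corner, at about 14 s on the clock.

| Target | Fingertip height above it | Held for | Sideways offset from my estimate |
|---|---|---|---|
| Blue caster wheel top | about 31 mm | more than 2 s | about 1.5 mm |
| Middle of the bare corner | about 31.5 mm | about 3 s | about 1 mm |

- **Contact:** the measured force stayed at noise level, about 2 N or less, so nothing was touched. The last scene picture shows all the casters where they were.
- **Path:** I moved between targets with the fingertips about 0.23 m above the table. I came down only over the two targets, not over any other caster.
- **Disagreements:** the camera estimates differed by about 2–4 mm. For the corner, a first scene measurement by colour threshold failed. I used the bolt holes instead, and they agreed with the top and wrist views within about 2 mm.

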